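# Trim a level meter with a plastic tuning tool

### The job

Take the flat-bladed plastic tuning tool (the one with the flat-sided handle) out of the wooden stand, feel its blade fully into the slot of the sprung brass screw in the ceramic trimmer, pressing and turning only gently because the ceramic is fragile, and turn the screw until the meter's thin needle stands over the middle of the broad set hand. Then lift the tool off and put it back upright in the stand, fully down on its collar; leave the other things as they are.

Things in the scene. Friction and masses are not known exactly. Their poses are not given: they have to be found in the camera images.
- tuning_tool: white plastic tuning tool, 117 mm long, 40 g, standing blade-down in one hole of the stand. Origin: middle of the blade's tip; z points up along the tool. Blade 10 mm wide along x, 2.4 mm thick along y, 8 mm long; round 9 mm shank up to z = 44; round collar, 20 mm across, z = 44 to 49, which rests on the stand's top; then the handle, its flats parallel to the blade
- tool_grip (a point): middle of the tool's flat-sided handle, 85 mm up from the blade's tip; axes as the tool's. The handle runs from 49 to 117 mm above the tip, is 14 mm thick along y (grip across these two ribbed flats) and 22 mm wide along x
- hex_tool: bystander: a second white plastic trimming tool with a hexagon end and a slim, round, shorter handle (12 mm thick, 91 mm long over all), in the other hole of the stand; origin at its lower tip. Not for this screw
- stand: drilled wooden block, 130 (x) x 46 (y) x 55 mm high, fixed to the bench; origin at the centre of its underside. Two holes along its x at -42 and +42 mm, 14 mm wide with a small chamfer, 48 mm deep. The tool is home when its collar lies on the block's top, so that its tip is 11 mm above the bench
- stand_hole0 (a point): mouth of the stand's hole at x = -42 mm, on the block's top face, 55 mm above the bench
- stand_hole1 (a point): mouth of the stand's hole at x = +42 mm, on the block's top face
- unit: the instrument: fixed aluminium chassis 140 (x) x 240 (y) mm, deck 48 mm above the bench; origin under its centre, x from front panel to back. Right half (-y): the trimmer, behind it a board, two capacitors and a can up to 78 mm above the bench. Left half: sloping panel meter, up to 115 mm above the bench
- trimmer: white ceramic trimmer on the deck's right half: 40 x 40 x 6 mm base and a round collar, 28 mm outside, bore 19 mm, rim 20 mm above the deck. Origin on the screw's axis at deck height (48 mm above the bench), z up. The slotted brass screw lies in the collar, its face 5 mm below the rim. It cracks if the tool loads it with over 14 N, all contact forces added; only the tool may touch it
- head_top (a point): centre of the brass screw head's flat face, on its axis; head 17 mm across, 63 mm above the bench. It sits on a spring: gives from 1.5 N, sinks 1 mm per 3 N, 1.5 mm at most (6 N), then hard; the point sinks with it. One straight slot runs right across it, 4.8 mm wide, 6 mm deep (see slot_axis)
- slot_axis (a point): point on the screw's axis at the collar's rim, fixed. The slot's direction is not measured and differs each time: find it by feel (press lightly and turn the blade, at most half a turn, until it drops 6 mm into the slot) or see it. The screw turns stiffly (0.015 N m): a lightly rubbing blade does not drag it; blade and slot have about 0.3 rad of play either way
- needle (a joint): angle of the meter's thin black needle, rad: 0 points straight up the dial, positive is to the right seen from the front. It follows the screw: 0.6 rad for each rad of screw. Turning the screw clockwise seen from above moves it to the right. It starts left of the middle and the screw's stops are at -0.72 and +0.72
- set_hand (a joint): angle of the broad grey set hand on the same pivot, with the same zero and sense, rad; it stands right of the middle and does not move. It is 5.5 mm wide, 48 mm long
- needle_tip (a point): tip of the thin needle, 48 mm from the pivot; x points out along the needle
- set_tip (a point): tip of the broad set hand, 48 mm from the same pivot; x points out along the hand
- transformer: bystander: small green mains transformer, 50 x 46 x 52 mm, loose, near the unit's right front corner; origin under its centre
- small_motor: bystander: small cylindrical metal motor lying on its side, 29 x 60 x 29 mm, loose, in front of the unit's meter; origin under its centre
There are look-alikes about, which are no part of the job. Leave any red look-alike of the tuning_tool alone.

How it is judged:
By the outcome, as a careful person would: the job done as asked, in the order asked, and still so for the second after the job is handed in, with the robot touching nothing.
It also fails if it takes over 72 s, if anything falls off the work surface, if the arm or the gripper's body presses on something with over 40 N, if the wrist force passes 120 N, or if a joint passes its speed limit or range.

### The arm

A 6-joint arm with a two-finger parallel gripper is mounted at the origin on a cart in front of the work surface, level with it; the furniture and walls round the work are solid. World frame = base frame: x ahead of the robot, y to its left, z up, the work surface at z = 0. Lengths are in m, angles in degrees, forces in N, time in s.
With the tool pointing down it reaches from about 0.275 to 0.75 m from the base axis. Payload 10.2 kg.
Tool frame: the origin (TCP) lies at the very end of the fingers, on their centre line; the grasp point (between the pads) lies env.hold_point_z behind it (env.hold_point_z is the distance from the TCP to the grasp point, in m); z points along the fingers, y is the line along which they close (so a half turn about z gives the same grasp; the last joint's range is limited). The gripper opens to 85 mm and grips with 20 to 120 N. Pads are 22 mm wide; open, the fingers measure 114 mm over their backs; the gripper's body (76 mm by 85 mm) begins 54 mm behind the grasp point. The pads swing forward as they close: fully open they stand 13 mm farther back than shut.
Start: joints at [-77.659, 17.928, 85.812, -0, 76.261, -12.8], TCP at [0.223, -0.475, 0.231] pointing down, gripper open.
Joint ranges: [-168.41, 168.41], [-55.51, 124.54], [10.69, 146.95], [-70.63, 250.63], [1, 178], [-165.06, 165.06]. Speed limits (degrees/s): [136.94, 136.94, 172.46, 180, 180, 180].

### API

Orientations are given as [roll, pitch, yaw] about the fixed x, y, z axes, in that order (R = Rz(yaw) Ry(pitch) Rx(roll)).
In Python, from station import monitor, viewer, workorder, env gives the robot as it stands.
- The arm moves only by the shell command python3 -m jog FILE, which reads ROWS from the file FILE. ROWS is 1 to 20 rows, parted by a bar, with the numbers parted by commas; each row has 5 numbers: the finger opening in m, then dx, dy, dz in m, then a turn about the tool's z in degrees; each row shifts and turns the commanded pose from where the row before left it, along the tool's axes as they then stand; what a row does not reach is not made up. A row lasts 1/10 s, in which the tool goes at most 0.05 m and 8.59 degrees, less where a joint would pass 70% of its speed; a pose out of reach is approached as far as the arm can. The fingers move at their own pace and stop on an object; the grip force is fixed at half the most. Time passes only in rows, so rows that do not move let the fingers close. It prints the time, the measured TCP pose, the force, the opening and the grip force at its end. Input that does not fit is refused with a message, and nothing moves.
- monitor.sense(): the state, without advancing time (a new reading comes with each control period).
- viewer.capture(name): name is "side" or "top" or "wrist"; returns (picture, depth): 420x560x3 uint8, blue, green, red; 420x560 float32, m along the optical axis (not along the pixel's ray), 0 where there is no reading.
- viewer.camera_info(name): a dict with "fx", "fy", "cx", "cy" (pixels), "R" (3x3) and "t" (3): a world point X has camera coordinates R X + t. Camera axes: x right, y down, z forward; pixel columns grow to the right and rows downward; lengths in m; the calibration is good to about 2 mm. A picture is of the moment at which its call begins: read the wrist's pose just before it. camera_info takes no time and is no camera call; for the wrist camera it gives the pose at the moment of the call.
- workorder.job_done(): hands the job in; it is judged then, once.
The state is a dict: "time": time; "q": joint angles; "qd": joint speeds; "effort": joint torques, N m; "ee_pos": TCP position; "tool_rot": TCP orientation; "wrist_force": force on the tool from outside, world axes, zero at the start; "torque": the same for the moment, N m; "width": finger opening in m; "grip_force": force on a finger pad.
Only numpy, scipy, OpenCV 4.12 (cv2) and the standard library are available. Lean on these libraries where they do the work, as an engineer would, in place of code of your own. Each camera call takes 0.05 s, during which the arm holds its last target. There are 200 camera calls.

## Working session

There is one attempt and no reset: what is moved stays moved. The work goes in short steps, Python scripts to look and compute and a shell command to move; the robot and the scene stay as the last step left them, time stands still between calls to the robot, and variables do not carry over. Pictures are saved under pics/ and viewed, at most 10 in all, crops included, and the job is handed in when it is done.

```bash
ls; mkdir -p pics; python3 - <<'E'
from station import monitor, viewer, env
import cv2,numpy as np
print(monitor.sense(), env.hold_point_z)
a,da=viewer.capture("top"); b,db=viewer.capture("side")
np.savez("first.npz",a=a,da=da,b=b,db=db)
cv2.imwrite("pics/top0.png",a); cv2.imwrite("pics/side0.png",b)
for n in("top","side"):print(viewer.camera_info(n))
E
```

```text
pics
{'time': 0.0, 'q': array([-7.76579128e+01,  1.79578326e+01,  8.58536958e+01, -5.89056414e-04,
        7.62597732e+01, -1.28001606e+01]), 'qd': array([ 0.002335  , -0.06648541,  0.0273487 , -0.03105305,  0.07016735,
       -0.07020734]), 'effort': array([ 1.18963326e-03, -4.12261927e+01, -2.59747195e+01, -1.19819920e-04,
        4.01067431e-03,  1.45257280e-05]), 'ee_pos': array([ 0.22298433, -0.47501466,  0.23075152]), 'tool_rot': array([-1.79930344e+02, -1.52391516e-02,  2.51423788e+01]), 'wrist_force': array([ 0.61114208, -0.22156131, -0.73586142]), 'torque': array([ 0.0033351 , -0.0304913 ,  0.02391933]), 'grip_force': 0.0, 'width': 0.08495212245114833} 0.0187
{'fx': 477.7057534840712, 'fy': 477.7057534840712, 'cx': 274.7076730340518, 'cy': 206.4470234994783, 'R': array([[ 0.15340942, -0.98815533,  0.00381996],
       [-0.96606346, -0.15079043, -0.20972277],
       [ 0.20781469,  0.02848313, -0.97775343]]), 't': array([0.03428403, 0.5314063 , 0.94408435])}
{'fx': 422.63707442351796, 'fy': 422.63707442351796, 'cx': 279.754674583236, 'cy': 211.33035823247224, 'R': array([[-0.87355787, -0.48670722, -0.0035675 ],
       [-0.2175044 ,  0.39692005, -0.89170977],
       [ 0.4354176 , -0.77818414, -0.4525936 ]]), 't': array([0.48442408, 0.14783397, 0.75107755])}
```

View pics/top0.png

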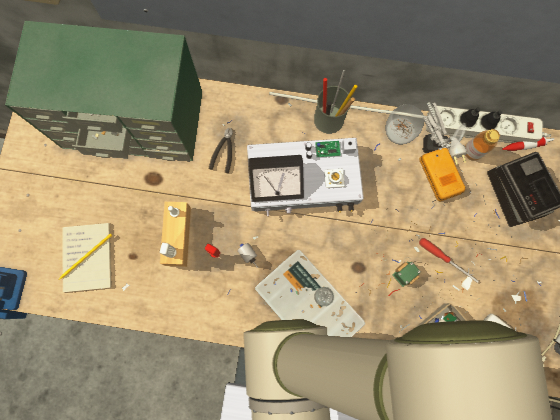

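View pics/side0.png

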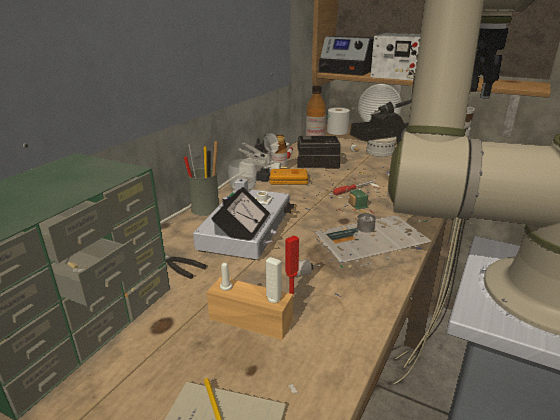

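Top view: the stand is at (174,234). There are three candidates for the tool:
- A slim round white handle at (175,211), side (225,272). This is the hex_tool.
- A wide flat white handle at (168,250), side (273,280). This fits the tuning_tool.
- A red look-alike at (213,250), side (292,262), to be left alone.

The trimmer is at (336,177), the meter at (276,180) and the motor at (247,253). I'll confirm with an enlarged crop.

```bash
cat > h.py <<'E'
import numpy as np,cv2
from station import monitor, viewer, env
def ray(ci,u,v):
    R,t=ci["R"],ci["t"]; d=R.T@np.array([(u-ci["cx"])/ci["fx"],(v-ci["cy"])/ci["fy"],1]); return -R.T@t,d
def onz(ci,u,v,z):
    o,d=ray(ci,u,v); return o+d*(z-o[2])/d[2]
def tri(c1,p1,c2,p2):
    o1,d1=ray(c1,*p1);o2,d2=ray(c2,*p2)
    s=np.linalg.lstsq(np.c_[d1,-d2],o2-o1,rcond=None)[0]
    a,b=o1+s[0]*d1,o2+s[1]*d2; return (a+b)/2,np.linalg.norm(a-b)
def proj(ci,X):
    c=ci["R"]@X+ci["t"]; return np.array([ci["fx"]*c[0]/c[2]+ci["cx"],ci["fy"]*c[1]/c[2]+ci["cy"]])
def cloud(ci,d):
    v,u=np.mgrid[:420,:560]; c=np.stack([(u-ci["cx"])/ci["fx"]*d,(v-ci["cy"])/ci["fy"]*d,d],-1)
    return (c-ci["t"])@ci["R"]
E
python3 - <<'E'
from h import *
z=np.load("first.npz");T=viewer.camera_info("top");S=viewer.camera_info("side")
P=cloud(T,z["da"]);Q=cloud(S,z["db"])
for n,(u,v) in dict(slim=(175,211),flat=(168,250),trim=(336,177)).items():print(n,P[v,u].round(4))
for n,(u,v) in dict(slim=(225,280),flat=(273,280),red=(292,262)).items():print(n,Q[v,u].round(4))
def rect(m,n):
    p=P[m][:,:2].astype(np.float32); print(n,len(p),cv2.minAreaRect(p))
X=P
m=(abs(X[...,2]-.055)<.004); m[:,:155]=0;m[:,195:]=0;m[:195]=0;m[275:]=0
rect(m,"stand top")
for n,sl,zr in (("tools>70",np.s_[190:275,150:200],(.072,.2)),("unitdeck",np.s_[130:215,305:365],(.044,.052)),("rim",np.s_[160:195,320:350],(.062,.074))):
    m=np.zeros(X.shape[:2],bool);m[sl]=1;m&=(X[...,2]>zr[0])&(X[...,2]<zr[1]);rect(m,n)
    if n[0]=="t":
        k,l=cv2.connectedComponents(m.astype(np.uint8))
        for i in range(1,k):rect(l==i,i),print(X[l==i].mean(0),X[l==i][:,2].max())
    if n=="rim":print(X[m].mean(0))
a=cv2.resize(z["a"][195:275,140:230],None,fx=4.4,fy=4.4,interpolation=2)
b=cv2.resize(z["b"][225:340,200:320],None,fx=3.3,fy=3.3,interpolation=2)
c=cv2.resize(z["a"][130:215,240:370],None,fx=6,fy=6,interpolation=2)
h=380;cv2.imwrite("pics/crop1.png",np.hstack([a[:350,:396],b[:350]]))
cv2.imwrite("pics/crop2.png",c)
E
```

```text
slim [0.4745 0.3148 0.0775]
flat [0.3907 0.3041 0.1152]
trim [ 0.6022 -0.0029  0.0591]
slim [0.4734 0.3241 0.0721]
flat [0.3893 0.3166 0.0969]
red [0.4032 0.2285 0.0729]
stand top 1121 ((0.4338114857673645, 0.31572645902633667), (0.1296939253807068, 0.04683075472712517), 7.162776947021484)
tools>70 207 ((0.4309529960155487, 0.31309637427330017), (0.1005055233836174, 0.0158662348985672), 4.8520026206970215)
1 47 ((0.47525620460510254, 0.319275826215744), (0.010573149658739567, 0.010271208360791206), 16.987728118896484)
[0.47434848 0.31860964 0.09161409] 0.10388798850553041
2 160 ((0.3921411335468292, 0.31012871861457825), (0.015057030133903027, 0.022114653140306473), 84.55777740478516)
[0.3912415  0.30722473 0.1139327 ] 0.13107600788571555
unitdeck 2536 ((0.6196455359458923, 0.008358366787433624), (0.14254100620746613, 0.12331004440784454), 12.450292587280273)
rim 104 ((0.6018295884132385, 0.00030186865478754044), (0.026096368208527565, 0.02551398053765297), 4.601048946380615)
[0.60129128 0.00070442 0.06675085]
```

View pics/crop1.png

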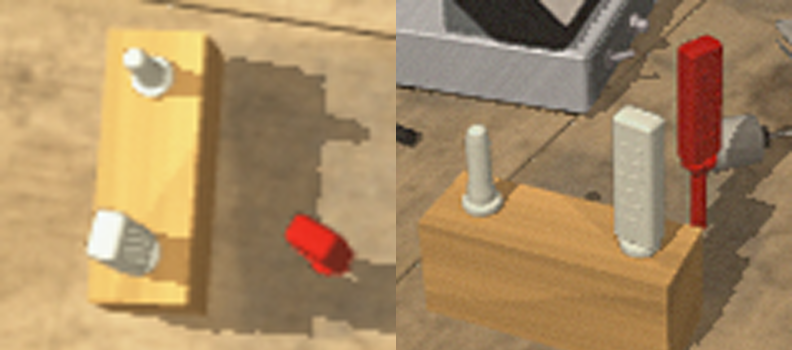

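View pics/crop2.png

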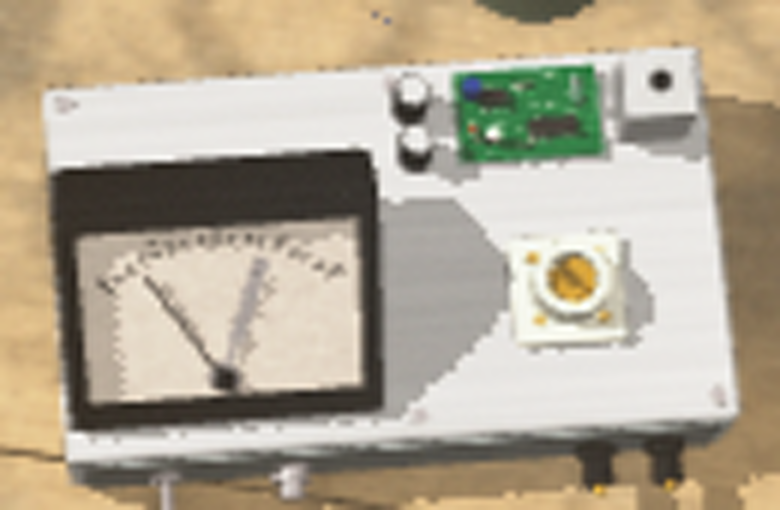

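The crop confirms it. The flat-handled white tool is in the stand's near hole, at top (168,250), with the red tool free-standing beside it. The needle points up-left, the set hand is right of middle, and the slot runs upper-left to lower-right. I'll move above the tool.

```bash
echo '0.045,0.0286,-0.0376,0,0 | 0.045,0.0286,-0.0376,0,0 | 0.045,0.0286,-0.0376,0,0 | 0.045,0.0286,-0.0376,0,0 | 0.045,0.0286,-0.0376,0,0 | 0.045,0.0286,-0.0376,0,0 | 0.045,0.0286,-0.0376,0,0 | 0.045,0.0286,-0.0376,0,0 | 0.045,0.0286,-0.0376,0,0 | 0.045,0.0286,-0.0376,0,0 | 0.045,0.0286,-0.0376,0,0 | 0.045,0.0286,-0.0376,0,0 | 0.045,0.0286,-0.0376,0,0 | 0.045,0.0286,-0.0376,0,0 | 0.045,0.0286,-0.0376,0,0 | 0.045,0.0286,-0.0376,0,0 | 0.045,0.0286,-0.0376,0,0' > rows.txt && python3 -m jog rows.txt | tail -3
echo '0.045,0,0,0,7.6 | 0.045,0,0,0,7.6 | 0.045,0,0,0,7.6 | 0.045,0,0,0,7.6 | 0.045,0,0,0,0 | 0.045,0,0,0,0' > rows.txt && python3 -m jog rows.txt | tail -3
python3 - <<'E'
from h import *
print(monitor.sense()["ee_pos"],monitor.sense()["tool_rot"])
W=viewer.camera_info("wrist");w,d=viewer.capture("wrist");np.savez("w1.npz",w=w,d=d,R=W["R"],t=W["t"])
print(W)
cv2.imwrite("pics/w1.png",w)
P=cloud(W,d)
for lo,hi in((.120,.134),):
    m=(P[...,2]>lo)&(P[...,2]<hi)&(abs(P[...,0]-.392)<.03)&(abs(P[...,1]-.31)<.03)
    if m.sum()>20:print(m.sum(),cv2.minAreaRect(P[m][:,:2].astype(np.float32)),P[m].mean(0))
E
```

```text
wrist_force: [1.2, -0.6, 0.2]
width: 0.0453
grip_force: 0.0
wrist_force: [0.5, -0.1, -0.1]
width: 0.0454
grip_force: 0.0
[0.39152698 0.30987574 0.2311194 ] [ 1.79987390e+02  2.26266732e-02 -5.05842433e+00]
{'fx': 332.1149472570431, 'fy': 332.1149472570431, 'cx': 282.3383241226362, 'cy': 210.4672682557315, 'R': array([[-8.67073488e-02, -9.96233691e-01, -5.18653797e-04],
       [-9.56992834e-01,  8.31473148e-02,  2.77941071e-01],
       [-2.76851135e-01,  2.45958814e-02, -9.60597987e-01]]), 't': array([0.34305737, 0.31050455, 0.48006618])}
506 ((0.39137712121009827, 0.3101224899291992), (0.013329340144991875, 0.022039400413632393), 85.1059799194336) [0.39257657 0.30995762 0.12843518]
```

View pics/w1.png

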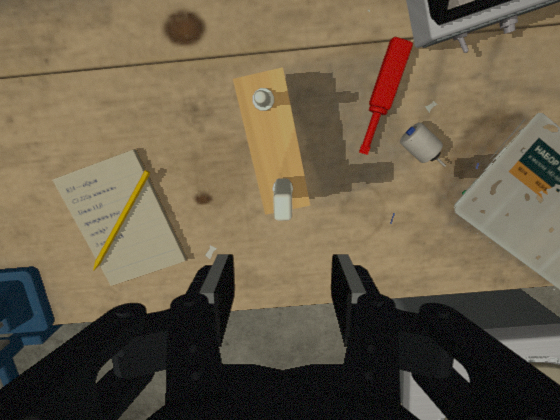

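The wrist view shows the flat handle at (282,205) between the fingers. It is centred within 0.5 mm and aligned with the pads. I'll descend and grip.

```bash
echo '0.045,0,0,0.04,0 | 0.045,0,0,0.04,0 | 0.045,0,0,0.04,0 | 0.045,0,0,0.034,0 | 0.045,0,0,0,0 | 0.0,0,0,0,0 | 0.0,0,0,0,0 | 0,0,0,0,0 | 0,0,0,0,0 | 0,0,0,0,0 | 0,0,0,0,0' > rows.txt && python3 -m jog rows.txt | tail -6
python3 - <<'E'
from h import *
z=np.load("first.npz");T=viewer.camera_info("top");S=viewer.camera_info("side")
a=z["a"]; hsv=cv2.cvtColor(a,cv2.COLOR_BGR2HSV)
# trimmer crop analysis: brass head in top and side, depth cloud rim
P=cloud(T,z["da"])
m=(hsv[...,0]>8)&(hsv[...,0]<32)&(hsv[...,1]>90);k=np.zeros_like(m);k[165:190,325:347]=1;m&=k
v,u=np.nonzero(m);print("brass px",len(u),u.mean(),v.mean(),onz(T,u.mean(),v.mean(),.063))
print(a[170:186,328:346].astype(int).sum(-1)//3)
E
```

```text
time: 3.55
ee_pos: [0.3926, 0.3105, 0.0793]
tool_rot: [-179.9, -0.2, -5.2]
wrist_force: [-1.3, 0.8, 7.3]
width: 0.0132
grip_force: 58.8
brass px 53 334.62264150943395 176.43396226415095 [6.01848170e-01 4.87530709e-04 6.30000000e-02]
[[244 243 243 243 222 238 242 243 242 242 243 242 242 243 238 191 168 225]
 [242 242 243 243 242 242 241 235 241 243 243 216 222 241 240 192 166 223]
 [172 196 239 242 221 174 137 122 125 200 239 243 218 237 242 180 166 225]
 [149 182 238 222 148 110 110 143 144 146 175 238 230 200 238 181 162 221]
 [228 228 240 202 154 103 115 144 149 148 152 220 242 224 197 165 164 219]
 [228 241 238 153 108 109  95 114 143 148 148 181 238 226 196 174 169 169]
 [216 238 242 160 107 126 115 103 116 145 149 191 239 225 197 176 169 167]
 [202 223 241 154 104 143 134 114 111 129 146 188 239 225 196 181 169 165]
 [214 218 240 207 134 141 148 149 151 120 121 236 241 215 193 192 171 165]
 [224 185 225 241 207 141 150 155 130 156 200 239 213 192 190 197 175 167]
 [226 182 162 226 242 242 226 210 201 239 242 221 166 183 189 186 174 170]
 [243 222 174 155 185 232 243 243 243 242 210 160 163 184 190 189 154 164]
 [243 215 188 164 150 136 164 143 133 131 134 190 163 148 182 189 158 163]
 [233 180 177 223 192 153 145 142 138 158 184 173 132 161 184 192 162 164]
 [243 232 221 240 243 243 243 243 212 195 195 194 195 194 196 211 175 166]
 [243 243 243 243 242 243 243 243 243 242 242 243 243 242 243 243 196 167]]
```

```bash
echo '0,0,0,-0.01,0 | 0,0,0,-0.03,0 | 0,0,0,-0.05,0 | 0,0,0,-0.05,0 | 0,0.0296,0.0362,0,0 | 0,0.0296,0.0362,0,0 | 0,0.0296,0.0362,0,0 | 0,0.0296,0.0362,0,0 | 0,0.0296,0.0362,0,0 | 0,0.0296,0.0362,0,0 | 0,0.0296,0.0362,0,0 | 0,0.0296,0.0362,0,0 | 0,0,0,0,-8 | 0,0,0,0,-8 | 0,0,0,0,-8 | 0,0,0,0,-8 | 0,0,0,0,-8 | 0,0,0,0,-8 | 0,0,0,0,-7 | 0,0,0,0,0' > rows.txt && python3 -m jog rows.txt | tail -6
python3 - <<'E'
from h import *
s=monitor.sense();print(s["ee_pos"],s["tool_rot"],s["wrist_force"])
z={}
for n in("wrist","side","top"):
    c=viewer.camera_info(n);im,d=viewer.capture(n);z[n]=im;z[n+"d"]=d;z[n+"R"]=c["R"];z[n+"t"]=c["t"]
np.savez("t1.npz",**z)
S=viewer.camera_info("side");p=proj(S,np.array([.602,0,.09])).astype(int);T=viewer.camera_info("top");q=proj(T,np.array([.602,0,.09])).astype(int)
print(p,q)
f=lambda im,p,h,k:cv2.resize(im[max(0,p[1]-h):p[1]+h,max(0,p[0]-h):p[0]+h],(k,k),interpolation=2)
cv2.imwrite("pics/t1.png",np.hstack([cv2.resize(z["wrist"],(400,300)),f(z["side"],p,50,300)])) 
cv2.imwrite("pics/t1b.png",z["wrist"])
E
```

```text
time: 5.55
ee_pos: [0.6008, -0.0002, 0.2184]
tool_rot: [179.9, -0.0, 49.8]
wrist_force: [-0.3, 0.4, -0.1]
width: 0.0133
grip_force: 58.8
[ 6.00804435e-01 -1.59251979e-04  2.18383743e-01] [ 1.79948770e+02 -2.35400022e-02  4.98080838e+01] [-0.27446449  0.40011616 -0.13683742]
[261 183] [336 172]
```

View pics/t1.png

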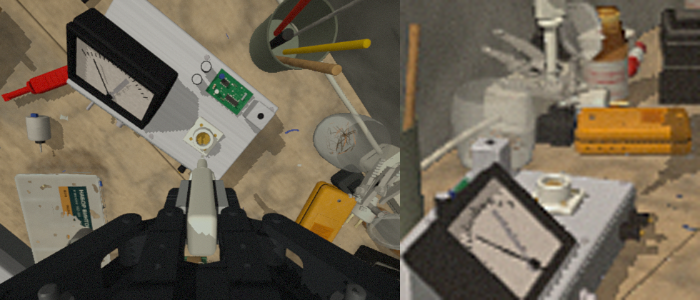

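The wrist view shows the trimmer collar at about (284,193) full-scale, just past the blade tip. The side view shows the collar and meter clear. Next I'll measure the trimmer and the blade tip in the same wrist image.

```bash
python3 - <<'E'
from h import *
z=np.load("t1.npz")
W=viewer.camera_info("wrist");W=dict(W,R=z["wristR"],t=z["wristt"])
w,d=z["wrist"],z["wristd"];P=cloud(W,d)
hsv=cv2.cvtColor(w,cv2.COLOR_BGR2HSV)
p=proj(W,np.array([.602,0,.063]));q=proj(W,np.array([.6008,-.0002,.1502]));print(p,q)
k=np.zeros(d.shape,bool);k[170:215,255:315]=1
m=k&(hsv[...,0]>8)&(hsv[...,0]<32)&(hsv[...,1]>90)
n,l,st,ce=cv2.connectedComponentsWithStats(m.astype(np.uint8));print(st,ce)
r=k&(abs(P[...,2]-.068)<.003)&(np.hypot(P[...,0]-.602,P[...,1])<.025)
print("rim",r.sum(),cv2.minAreaRect(P[r][:,:2].astype(np.float32)))
h=k&(abs(P[...,2]-.068)<.003)
(cx,cy),rad=cv2.minEnclosingCircle(P[r][:,:2].astype(np.float32));print(cx,cy,rad)
t=(P[...,2]>.147)&(P[...,2]<.18)&(np.hypot(P[...,0]-.6008,P[...,1])<.03)
vv,uu=np.nonzero(t);print("tool",len(uu))
for row in sorted(set(vv)):
    s=vv==row;print(row,uu[s].min(),uu[s].max(),P[row,uu[s]].mean(0).round(4))
c=w[165:260,225:345];cv2.imwrite("pics/t1c.png",cv2.resize(c,None,fx=6,fy=6,interpolation=2))
E
```

```text
[285.05756909 192.17530044] [284.95255939 222.55212393]
[[     0      0    560    420 234890]
 [   280    173      4      5     15]
 [   275    185     19     18    260]
 [   299    188      5      4     14]
 [   265    192      4      5     14]
 [   285    209      4      2      7]] [[279.49418025 209.52191238]
 [281.46666667 174.86666667]
 [283.99615385 193.61538462]
 [301.         189.42857143]
 [266.64285714 194.07142857]
 [286.28571429 209.42857143]]
rim 402 ((0.6006836891174316, -6.327033042907715e-05), (0.026311267167329788, 0.025543738156557083), 50.11219787597656)
0.6008416414260864 -0.00010240154369967058 0.013579863123595715
tool 160
217 282 284 [0.6027 0.0041 0.1523]
218 281 284 [0.6024 0.0043 0.1543]
219 281 284 [0.6025 0.0044 0.1567]
220 281 284 [0.6024 0.0042 0.1584]
221 281 284 [0.6023 0.0042 0.1602]
222 280 286 [0.6023 0.0036 0.1608]
223 279 287 [0.6021 0.0035 0.1624]
224 278 288 [0.6021 0.0034 0.164 ]
225 277 289 [0.6019 0.0032 0.1652]
226 277 289 [0.6019 0.0032 0.167 ]
227 277 289 [0.6019 0.0032 0.1692]
228 276 289 [0.6015 0.0031 0.1701]
229 276 289 [0.6015 0.0033 0.1723]
230 276 289 [0.6016 0.0034 0.1744]
231 276 289 [0.6016 0.0034 0.1763]
232 276 290 [0.6013 0.0027 0.1761]
233 276 290 [0.6014 0.0021 0.1766]
234 276 290 [0.6003 0.0013 0.1748]
```

View pics/t1c.png

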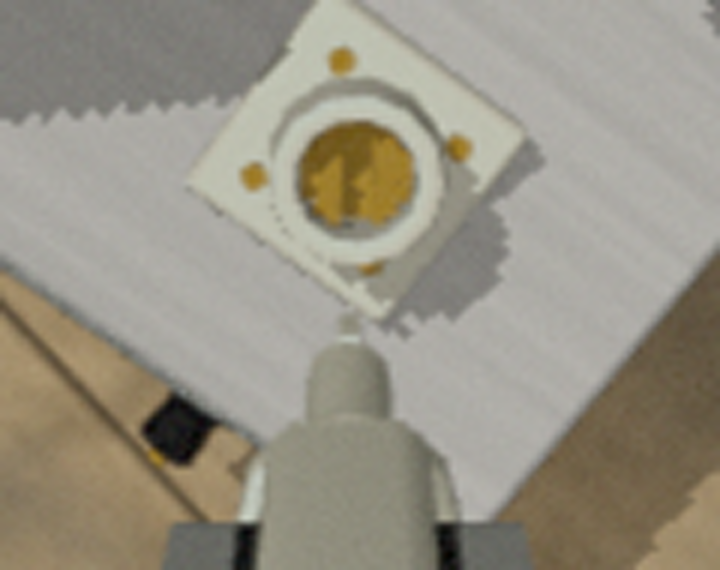

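The blade (edge-on at zoom (345,320)) is already parallel to the slot (band at zoom (345,180)). The trimmer is about 1.5 mm along the tool's +y. I'll correct that and drop to just above the rim.

```bash
echo '0,0.0005,0.0015,0.03,0 | 0,0,0,0.03,0 | 0,0,0,0.017,0 | 0,0,0,0,0 | 0,0,0,0,0' > rows.txt && python3 -m jog rows.txt | tail -6
python3 - <<'E'
from h import *
s=monitor.sense();W=viewer.camera_info("wrist");w,d=viewer.capture("wrist");P=cloud(W,d)
print(s["ee_pos"],s["tool_rot"])
hsv=cv2.cvtColor(w,cv2.COLOR_BGR2HSV)
C=s["ee_pos"];g=np.hypot(P[...,0]-C[0],P[...,1]-C[1])<.03
r=g&(abs(P[...,2]-.068)<.002);print("rim",r.sum(),P[r].mean(0),cv2.minEnclosingCircle(P[r][:,:2].astype(np.float32)))
vv,uu=np.nonzero(r);print(uu.min(),uu.max(),vv.min(),vv.max())
for row in range(vv.min(),vv.max()+12):
    a=uu[vv==row]; t=np.nonzero(g[row]&(P[row,:,2]>.0715)&(P[row,:,2]<.13))[0]
    print(row,(a.min(),a.max()) if len(a) else "",(t.min(),t.max(),P[row,t].mean(0).round(4)) if len(t) else "")
u0=int(uu.mean());v0=int(vv.mean())
cv2.imwrite("pics/t2.png",cv2.resize(w[v0-35:v0+45,u0-55:u0+55],None,fx=7,fy=7,interpolation=2));print(u0,v0)
E
```

```text
time: 6.2
ee_pos: [0.6027, -0.0008, 0.1412]
tool_rot: [180.0, -0.0, 49.7]
wrist_force: [-1.1, -0.1, -0.8]
width: 0.0139
grip_force: 58.8
[ 0.60268762 -0.00082408  0.14122512] [ 1.79951656e+02 -2.47237086e-02  4.96754188e+01]
rim 483 [0.60246213 0.00242631 0.0687353 ] ((0.6008630990982056, 0.00018969776283483952), 0.013446628116071224)
263 301 202 236
202 (np.int64(284), np.int64(285)) 
203 (np.int64(275), np.int64(287)) 
204 (np.int64(274), np.int64(290)) 
205 (np.int64(272), np.int64(291)) 
206 (np.int64(270), np.int64(294)) 
207 (np.int64(269), np.int64(295)) 
208 (np.int64(268), np.int64(295)) 
209 (np.int64(267), np.int64(296)) 
210 (np.int64(267), np.int64(297)) 
211 (np.int64(266), np.int64(298)) 
212 (np.int64(266), np.int64(299)) 
213 (np.int64(265), np.int64(299)) 
214 (np.int64(264), np.int64(300)) 
215 (np.int64(264), np.int64(300)) 
216 (np.int64(263), np.int64(300)) 
217 (np.int64(263), np.int64(300)) (np.int64(282), np.int64(284), array([0.6046, 0.0034, 0.075 ]))
218 (np.int64(263), np.int64(300)) (np.int64(281), np.int64(284), array([0.6043, 0.0037, 0.0773]))
219 (np.i
[... 1839 characters left out ...]
))
238  (np.int64(270), np.int64(295), array([0.608 , 0.0077, 0.1284]))
239  (np.int64(269), np.int64(296), array([0.6058, 0.0073, 0.1252]))
240  (np.int64(268), np.int64(297), array([0.605 , 0.0065, 0.1238]))
241  (np.int64(267), np.int64(298), array([0.6055, 0.0051, 0.1231]))
242  (np.int64(267), np.int64(299), array([0.6053, 0.0044, 0.1231]))
243  (np.int64(266), np.int64(299), array([0.6046, 0.004 , 0.1226]))
244  (np.int64(266), np.int64(299), array([0.6042, 0.0036, 0.1224]))
245  (np.int64(266), np.int64(300), array([0.6048, 0.0022, 0.1224]))
246  (np.int64(266), np.int64(300), array([0.6046, 0.0019, 0.1227]))
247  (np.int64(265), np.int64(300), array([0.6023, 0.003 , 0.1225]))
281 217
```

View pics/t2.png

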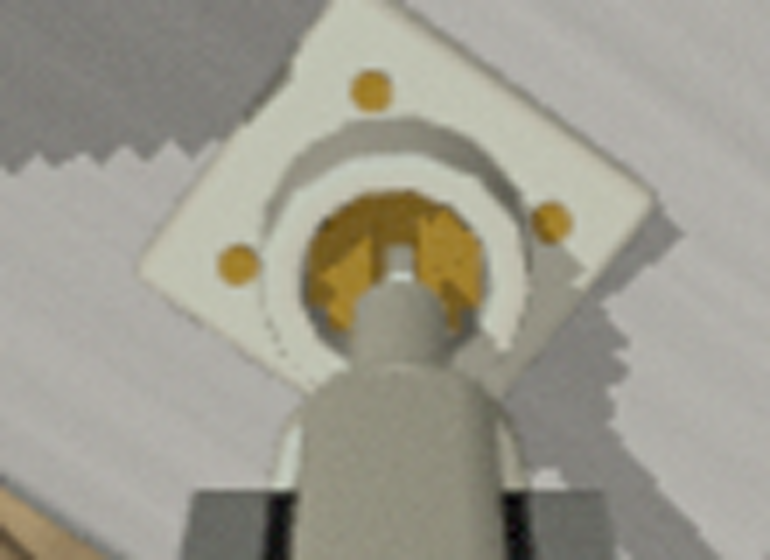

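The blade tip (zoom (400,250)) sits over the slot (zoom (396,260)), parallel and about 0.5 mm too far in +y. I'll shift it back and feel downwards.

```bash
echo '0,0,-0.0005,0.004,0 | 0,0,0,0.004,0 | 0,0,0,0.001,0 | 0,0,0,0,0 | 0,0,0,0,0' > rows.txt && python3 -m jog rows.txt | grep -E "time|ee_pos|force"
echo '0,0,0,0.001,0 | 0,0,0,0.0,0 | 0,0,0,0,0' > rows.txt && python3 -m jog rows.txt | grep -E "ee_pos|wrist_f"
echo '0,0,0,0.001,0 | 0,0,0,0.0,0 | 0,0,0,0,0' > rows.txt && python3 -m jog rows.txt | grep -E "ee_pos|wrist_f"
```

```text
time: 6.75
ee_pos: [0.602, -0.0004, 0.1314]
wrist_force: [-0.3, 0.6, -0.3]
grip_force: 58.8
ee_pos: [0.602, -0.0004, 0.1303]
wrist_force: [0.4, 0.4, 0.3]
ee_pos: [0.602, -0.0004, 0.1293]
wrist_force: [0.4, -0.6, -0.1]
```

```bash
for i in 1; do echo '0,0,0,0.0015,0 | 0,0,0,0.0,0 | 0,0,0,0,0' > rows.txt && python3 -m jog rows.txt | grep -E "ee_pos|wrist_f"; done
echo '0,0,0,0.0010,0 | 0,0,0,0.0,0 | 0,0,0,0,0' > rows.txt && python3 -m jog rows.txt | grep -E "ee_pos|wrist_f"
```

```text
ee_pos: [0.6019, -0.0004, 0.1277]
wrist_force: [-0.4, -0.7, -0.7]
ee_pos: [0.6019, -0.0004, 0.1268]
wrist_force: [-0.3, 0.6, -1.2]
```

```bash
echo '0,0,0,0.0007,0 | 0,0,0,0.0,0 | 0,0,0,0,0' > rows.txt && python3 -m jog rows.txt | grep -E "ee_pos|wrist_f"
```

```text
ee_pos: [0.6019, -0.0004, 0.1261]
wrist_force: [0.0, -1.1, -0.1]
```

```bash
echo '0,0,0,0.0007,0 | 0,0,0,0.0,0 | 0,0,0,0,0' > rows.txt && python3 -m jog rows.txt | grep -E "ee_pos|wrist_f"
echo '0,0,0,0.0005,0 | 0,0,0,0.0,0 | 0,0,0,0,0' > rows.txt && python3 -m jog rows.txt | grep -E "ee_pos|wrist_f"
```

```text
ee_pos: [0.602, -0.0004, 0.1254]
wrist_force: [0.8, -0.3, 0.0]
ee_pos: [0.602, -0.0004, 0.125]
wrist_force: [-0.1, 0.6, 1.3]
```

```bash
python3 - <<'E'
from h import *
S=viewer.camera_info("side");T=viewer.camera_info("top")
w,_=viewer.capture("wrist");s,_=viewer.capture("side");t,_=viewer.capture("top")
np.savez("m1.npz",w=w,s=s,t=t)
p=proj(S,np.array([.60,.06,.09])).astype(int)
cv2.imwrite("pics/m1.png",np.hstack([cv2.resize(s[150:260,180:300],(400,367),interpolation=2),cv2.resize(w[180:290,225:345],(400,367),interpolation=2)]))
E
echo '0,0,0,0.0005,0 | 0,0,0,0.0,0 | 0,0,0,0,0' > rows.txt && python3 -m jog rows.txt | grep -E "ee_pos|wrist_f"
```

```text
ee_pos: [0.602, -0.0004, 0.1245]
wrist_force: [-0.9, 0.2, 2.4]
```

View pics/m1.png

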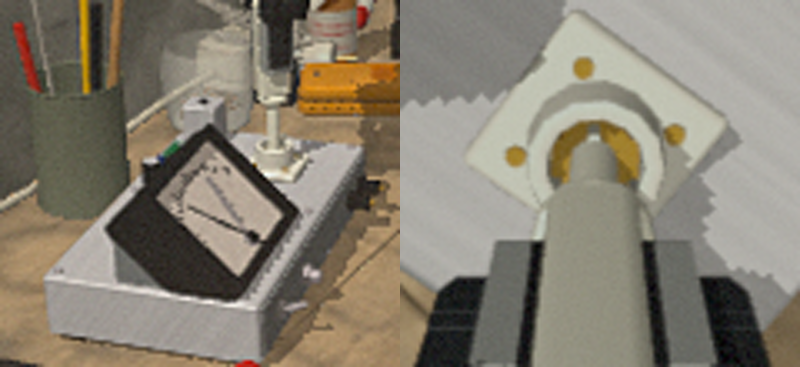

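The wrist view shows the blade seated in the slot, with the tip 6 mm below the head's face and 2.4 N of press. The side view shows the meter clearly, with the needle left of the hand. Next I'll measure the angles by sampling along the dial plane.

```bash
cat >> h.py <<'E'
def dial(imgs,piv,ex,ey,verbose=True):
    """imgs: list of (name,img,ci). darkness profile against angle (deg, + right)"""
    th=np.radians(np.arange(-50,50.1,.5)); r=np.linspace(.020,.040,21); out={}
    for n,im,ci in imgs:
        g=cv2.cvtColor(im,cv2.COLOR_BGR2GRAY).astype(np.float32)
        X=piv+(r[:,None,None]*(np.sin(th)[:,None]*ex+np.cos(th)[:,None]*ey)[None])
        uv=proj2(ci,X); out[n]=cv2.remap(g,uv[...,0].astype(np.float32),uv[...,1].astype(np.float32),1).mean(0)
    return np.degrees(th),out
def proj2(ci,X):
    c=X@ci["R"].T+ci["t"]; return np.stack([ci["fx"]*c[...,0]/c[...,2]+ci["cx"],ci["fy"]*c[...,1]/c[...,2]+ci["cy"]],-1)
E
python3 - <<'E'
from h import *
z=np.load("first.npz");T=viewer.camera_info("top");S=viewer.camera_info("side");m1=np.load("m1.npz")
P=cloud(T,z["da"]);q=P[170:194,262:296].reshape(-1,3)
for _ in range(3):
    c=q.mean(0);n=np.linalg.svd(q-c,full_matrices=False)[2][2];e=(q-c)@n;q=q[abs(e)<max(.002,1.5*e.std())]
n*=np.sign(n[2]);print("normal",n,e.std(),len(q))
ex=np.cross([0,0,1.],n);ex/=np.linalg.norm(ex);ey=np.cross(n,ex)  # n faces viewer: right = up x n
print("ex",ex,"ey",ey)
def pl(ci,u,v):
    o,d=ray(ci,u,v);return o+d*((c-o)@n)/(d@n)
def blob(im,box,th=60):
    u0,u1,v0,v1=box;g=cv2.cvtColor(im,6)[v0:v1,u0:u1].astype(float);w=np.clip(th-g,0,None)
    v,u=np.mgrid[v0:v1,u0:u1];return (u*w).sum()/w.sum(),(v*w).sum()/w.sum()
pt=blob(z["a"],(273,282,189,197),110);pt2=blob(m1["t"],(273,282,189,197),110)
ps=blob(z["b"],(251,261,216,226),110);ps2=blob(m1["s"],(251,261,216,226),110)
print(pt,pt2,ps,ps2,pl(T,*pt),pl(S,*ps),tri(T,pt,S,ps))
np.savez("dial.npz",c=c,n=n,ex=ex,ey=ey,pt=pl(T,*pt),ps=pl(S,*ps))
for nm,im,ci,pv in(("top0",z["a"],T,pl(T,*pt)),("top",m1["t"],T,pl(T,*pt)),("side",m1["s"],S,pl(S,*ps))):
    th,o=dial([(nm,im,ci)],pv,ex,ey);print(nm,o[nm][::2].astype(int).tolist())
E
```

```text
normal [-0.66979511 -0.15194734  0.72683321] 0.0012353958420253522 544
ex [ 0.22123507 -0.97522051  0.        ] ey [0.70882266 0.160801   0.68681401]
(np.float64(277.30157170923377), np.float64(194.3369351669941)) (np.float64(277.3212583412774), np.float64(194.35081029551955)) (np.float64(257.30406599882144), np.float64(222.06658809664114)) (np.float64(257.32978056426333), np.float64(222.09278996865203)) [0.54641901 0.11421611 0.05629757] [0.54707101 0.10896096 0.0557998 ] (array([0.54499277, 0.11377059, 0.05883645]), np.float64(0.0017537223917717555))
top0 [220, 220, 220, 220, 220, 220, 220, 220, 220, 220, 220, 220, 220, 220, 219, 218, 215, 208, 196, 180, 162, 148, 142, 144, 148, 155, 162, 170, 180, 190, 198, 205, 210, 213, 215, 216, 217, 217, 218, 218, 218, 219, 219, 219, 219, 219, 219, 219, 218, 218, 218, 218, 216, 214, 212, 209, 206, 202, 198, 192, 184, 178, 172, 169, 167, 166, 166, 167, 170, 176, 181, 186, 189, 193, 197, 202, 206, 209, 211, 213, 213, 214, 214, 214, 215, 215, 216, 216, 217, 217, 218, 219, 219, 219, 219, 219, 219, 219, 219, 218, 218]
top [221, 221, 221, 221, 221, 
[... 286 characters left out ...]
73, 170, 168, 167, 167, 168, 172, 177, 182, 187, 190, 194, 198, 203, 207, 210, 213, 214, 214, 214, 215, 215, 215, 216, 216, 217, 217, 218, 219, 219, 220, 220, 220, 220, 220, 220, 219, 219, 219]
side [172, 172, 172, 173, 173, 173, 174, 174, 175, 174, 174, 173, 170, 167, 162, 154, 145, 132, 118, 105, 95, 89, 88, 91, 100, 111, 122, 133, 142, 150, 157, 161, 165, 168, 170, 171, 171, 171, 171, 171, 170, 169, 169, 167, 166, 164, 162, 160, 157, 155, 152, 148, 145, 141, 138, 135, 132, 131, 130, 131, 132, 134, 137, 140, 143, 147, 151, 155, 158, 162, 164, 166, 167, 168, 169, 170, 170, 170, 170, 170, 170, 170, 170, 170, 170, 170, 170, 171, 171, 171, 171, 171, 171, 170, 170, 170, 170, 169, 169, 169, 169]
```

```bash
cat >> h.py <<'E'
def handdir(im,ci,piv,ex,ey,lo,hi,nth=None):
    """direction (deg) of the line through the darkness centroids at each dial height y (mm); also x at y=40 mm"""
    g=cv2.cvtColor(im,6).astype(np.float32); th=np.radians(np.arange(lo,hi,.25)); pts=[]
    for r in np.linspace(.018,.040,23):
        d=np.stack([r*np.sin(th),r*np.cos(th)],-1); uv=proj2(ci,piv+d[:,:1]*ex+d[:,1:]*ey).astype(np.float32)
        v=cv2.remap(g,uv[None,:,0],uv[None,:,1],1)[0]; w=np.clip(np.percentile(v,90)-12-v,0,None)
        if w.sum()>0: pts.append((w[:,None]*d).sum(0)/w.sum())
    vx,vy,x0,y0=cv2.fitLine(np.float32(pts)*1000,cv2.DIST_HUBER,0,.01,.01).ravel()
    if vy<0:vx,vy=-vx,-vy
    return np.degrees(np.arctan2(vx,vy)),x0-y0*vx/vy
E
python3 - <<'E'
from h import *
z=np.load("first.npz");T=viewer.camera_info("top");S=viewer.camera_info("side");m1=np.load("m1.npz");D=np.load("dial.npz");t1=np.load("t1.npz")
W=dict(viewer.camera_info("wrist"),R=t1["wristR"],t=t1["wristt"])
for n,im,ci,pv in(("top0",z["a"],T,D["pt"]),("top",m1["t"],T,D["pt"]),("side0",z["b"],S,D["ps"]),("side",m1["s"],S,D["ps"]),("wrist t1",t1["wrist"],W,D["pt"])):
    a=handdir(im,ci,pv,D["ex"],D["ey"],-45,-10);b=handdir(im,ci,pv,D["ex"],D["ey"],-5,35)
    print(n,"needle",np.round(a,2),"hand",np.round(b,2),"diff",round(b[0]-a[0],2))
E
```

```text
top0 needle [-29.73   1.88] hand [16.33 -0.22] diff 46.07
top needle [-29.32   1.62] hand [16.32 -0.19] diff 45.64
side0 needle [-31.81   2.28] hand [18.46 -5.35] diff 50.28
side needle [-32.    2.4] hand [17.91 -5.15] diff 49.91
wrist t1 needle [-29.79  -4.33] hand [18.93 -2.03] diff 48.73
```

```bash
echo '0,0,0,0,5 | 0,0,0,0,5 | 0,0,0,0,5 | 0,0,0,0,5 | 0,0,0,0,0' > rows.txt && python3 -m jog rows.txt | grep -E "ee_pos|tool_rot|wrist_f"
echo '0,0,0,0,5 | 0,0,0,0,5 | 0,0,0,0,5 | 0,0,0,0,0' > rows.txt && python3 -m jog rows.txt | grep -E "ee_pos|tool_rot|wrist_f"
cat > meas.py <<'E'
from h import *
import sys
T=viewer.camera_info("top");S=viewer.camera_info("side");D=np.load("dial.npz")
t,_=viewer.capture("top");s,_=viewer.capture("side");np.savez("last.npz",t=t,s=s)
q=monitor.sense();print(q["ee_pos"].round(4),q["tool_rot"].round(2),q["wrist_force"].round(2),q["torque"].round(3),q["time"])
for n,im,ci,pv in(("top",t,T,D["pt"]),("side",s,S,D["ps"])):
    th,o=dial([(n,im,ci)],pv,D["ex"],D["ey"]);print(n,o[n][10:180:3].astype(int).tolist())
    if len(sys.argv)>1:print(handdir(im,ci,pv,D["ex"],D["ey"],*map(float,sys.argv[1:3])))
E
python3 meas.py -45 0
```

```text
ee_pos: [0.6022, -0.0005, 0.1246]
tool_rot: [180.0, -0.0, 29.7]
wrist_force: [-0.1, -0.3, 3.0]
ee_pos: [0.6021, -0.0004, 0.1245]
tool_rot: [180.0, -0.0, 14.8]
wrist_force: [0.9, -0.7, 2.0]
[ 6.021e-01 -5.000e-04  1.245e-01] [ 1.7999e+02 -3.0000e-02  1.4950e+01] [ 0.85 -0.1   2.32] [-0.01  -0.205 -0.053] 10.3
top [221, 221, 221, 221, 221, 220, 220, 219, 219, 218, 218, 218, 219, 218, 211, 192, 161, 137, 138, 157, 171, 180, 186, 194, 202, 209, 212, 215, 216, 217, 218, 218, 214, 211, 206, 201, 192, 181, 173, 168, 166, 167, 171, 179, 187, 192, 197, 204, 209, 213, 214, 214, 215, 216, 216, 217, 218]
(np.float32(-20.093828), np.float32(1.6211243))
side [171, 171, 172, 171, 171, 171, 172, 173, 174, 174, 174, 171, 164, 153, 137, 120, 106, 101, 106, 118, 133, 145, 154, 161, 165, 166, 166, 164, 161, 157, 153, 147, 141, 137, 133, 131, 132, 133, 137, 141, 146, 152, 158, 162, 165, 167, 168, 169, 169, 169, 169, 169, 169, 169, 170, 170, 170]
(np.float32(-24.720604), np.float32(3.4641008))
```

```bash
echo '0,0,0,0,5 | 0,0,0,0,5 | 0,0,0,0,5 | 0,0,0,0,5 | 0,0,0,0,5 | 0,0,0,0,5 | 0,0,0,0,5 | 0,0,0,0,5 | 0,0,0,0,0 | 0,0,0,0,0' > rows.txt && python3 -m jog rows.txt | grep -E "ee_pos|tool_rot|wrist_f"
python3 meas.py -25 6
```

```text
ee_pos: [0.6022, -0.0004, 0.1245]
tool_rot: [-180.0, -0.0, -25.0]
wrist_force: [2.1, -0.2, 3.0]
[ 6.022e-01 -5.000e-04  1.245e-01] [-1.7999e+02 -4.0000e-02 -2.5120e+01] [ 1.63 -0.08  2.53] [ 0.044 -0.463  0.009] 11.4
top [221, 221, 221, 221, 221, 220, 220, 219, 219, 218, 218, 218, 219, 219, 220, 220, 219, 219, 218, 218, 218, 219, 219, 219, 219, 219, 220, 218, 212, 193, 158, 129, 151, 176, 186, 184, 177, 169, 164, 163, 163, 165, 169, 178, 185, 191, 197, 204, 209, 212, 214, 214, 215, 215, 216, 217, 218]
(np.float32(2.1151905), np.float32(-0.15813816))
side [173, 172, 172, 171, 171, 171, 171, 172, 172, 171, 171, 170, 170, 170, 171, 171, 172, 173, 173, 173, 173, 172, 171, 169, 165, 160, 152, 141, 127, 113, 103, 99, 97, 102, 108, 116, 124, 131, 137, 143, 149, 155, 160, 164, 167, 169, 170, 170, 170, 170, 171, 171, 171, 172, 171, 171, 171]
(np.float32(6.148616), np.float32(-2.6285007))
```

```bash
echo '0,0,0,0,5 | 0,0,0,0,5 | 0,0,0,0,5 | 0,0,0,0,5 | 0,0,0,0,0 | 0,0,0,0,0' > rows.txt && python3 -m jog rows.txt | grep -E "ee_pos|tool_rot|wrist_f"
python3 meas.py -25 6
python3 - <<'E'
from h import *
z=np.load("last.npz");w,_=viewer.capture("wrist");np.savez("w3.npz",w=w)
cv2.imwrite("pics/d1.png",np.vstack([np.hstack([cv2.resize(z["t"][160:205,245:305],(400,300),interpolation=2),cv2.resize(z["s"][180:240,210:290],(400,300),interpolation=2)]),np.hstack([cv2.resize(w,(400,300)),np.zeros((300,400,3),np.uint8)])]))
E
```

```text
ee_pos: [0.6022, -0.0004, 0.1245]
tool_rot: [-180.0, -0.0, -45.1]
wrist_force: [1.7, 0.8, 2.1]
[ 6.021e-01 -4.000e-04  1.245e-01] [-1.7998e+02 -2.0000e-02 -4.5130e+01] [ 2.58 -0.    2.22] [ 0.05  -0.646 -0.02 ] 12.1
top [221, 221, 222, 221, 221, 221, 220, 219, 219, 218, 218, 219, 219, 220, 221, 220, 220, 219, 218, 218, 218, 219, 219, 219, 219, 220, 220, 220, 220, 220, 220, 218, 214, 209, 203, 190, 170, 143, 123, 119, 129, 141, 151, 162, 172, 179, 186, 193, 201, 207, 211, 211, 212, 213, 214, 216, 217]
(np.float32(6.86487), np.float32(-0.79141974))
side [172, 172, 173, 172, 172, 171, 171, 171, 171, 172, 171, 171, 170, 170, 170, 171, 171, 172, 172, 172, 172, 172, 171, 171, 170, 169, 168, 166, 163, 158, 152, 143, 133, 121, 108, 96, 88, 85, 89, 99, 114, 130, 144, 155, 163, 167, 170, 171, 171, 172, 172, 172, 172, 172, 172, 172, 172]
(np.float32(9.203533), np.float32(-2.9050906))
```

View pics/d1.png

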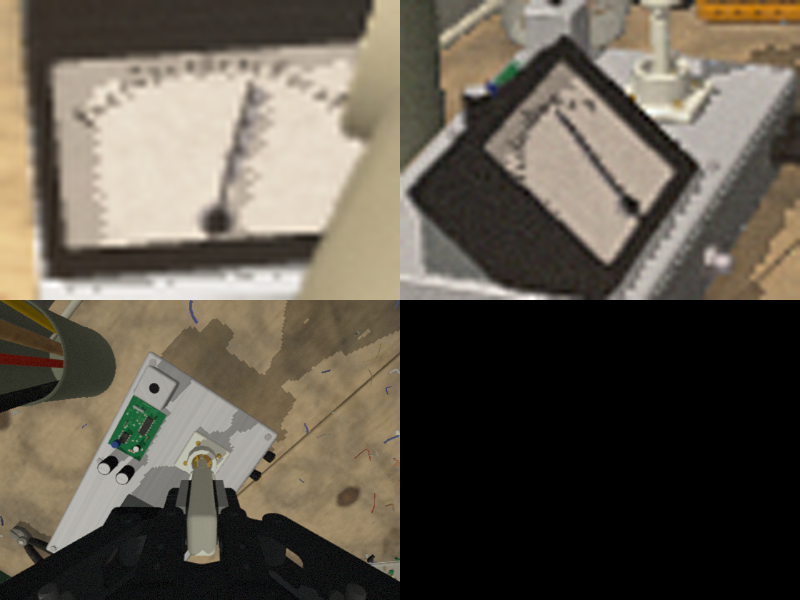

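```bash
cat >> h.py <<'E'
def line(im,ci,piv,ex,ey,lo,hi,mode,r0=.016,r1=.042):
    """line fit in the dial plane through, per radius, the dark ridge ('min') or the steepest left edge ('edge')"""
    g=cv2.cvtColor(im,6).astype(np.float32); th=np.radians(np.arange(lo,hi,.2)); pts=[]
    for r in np.arange(r0,r1,.001):
        d=np.stack([r*np.sin(th),r*np.cos(th)],-1); uv=proj2(ci,piv+d[:,:1]*ex+d[:,1:]*ey).astype(np.float32)
        v=cv2.GaussianBlur(cv2.remap(g,uv[None,:,0],uv[None,:,1],cv2.INTER_CUBIC),(0,0),4)[0]
        w=-np.gradient(v) if mode=="edge" else v.max()-v
        w=np.where(w>.6*w.max(),w-.6*w.max(),0); pts.append((w[:,None]*d).sum(0)/w.sum())
    pts=np.float32(pts)*1000; vx,vy,x0,y0=cv2.fitLine(pts,cv2.DIST_HUBER,0,.01,.01).ravel()
    if vy<0:vx,vy=-vx,-vy
    e=np.abs((pts-[x0,y0])@[vy,-vx]).mean()
    return np.round([np.degrees(np.arctan2(vx,vy)),x0-y0*vx/vy,e],2)
E
python3 - <<'E'
from h import *
z=np.load("first.npz");T=viewer.camera_info("top");S=viewer.camera_info("side");m1=np.load("m1.npz");D=np.load("dial.npz");t1=np.load("t1.npz");L=np.load("last.npz")
W=dict(viewer.camera_info("wrist"),R=t1["wristR"],t=t1["wristt"])
for n,im,ci,pv in(("top0",z["a"],T,D["pt"]),("top",m1["t"],T,D["pt"]),("side0",z["b"],S,D["ps"]),("side",m1["s"],S,D["ps"]),("wrist t1",t1["wrist"],W,D["pt"])):
    f=lambda *a:line(im,ci,pv,D["ex"],D["ey"],*a)
    print(n,"needle min",f(-42,-14,"min"),"edge",f(-42,-14,"edge"),"hand min",f(-2,30,"min"),"edge",f(-4,28,"edge"))
for n,im,ci,pv in(("topnow",L["t"],T,D["pt"]),("sidenow",L["s"],S,D["ps"])):
    f=lambda *a:line(im,ci,pv,D["ex"],D["ey"],*a)
    print(n,"needle min",f(2,24,"min"),"edge",f(-5,24,"edge"))
E
```

```text
top0 needle min [-30.82   2.14   0.29] edge [-30.89   0.08   0.17] hand min [12.97  1.54  0.56] edge [17.35 -4.47  0.36]
top needle min [-30.78   2.06   0.3 ] edge [-3.067e+01 -1.000e-02  1.800e-01] hand min [13.22  1.35  0.56] edge [17.36 -4.48  0.35]
side0 needle min [-31.94   2.35   0.24] edge [-30.45  -1.25   0.44] hand min [17.66 -4.83  0.64] edge [13.24 -5.75  0.67]
side needle min [-31.94   2.34   0.26] edge [-30.75  -1.08   0.45] hand min [16.72 -4.47  0.64] edge [12.49 -5.39  0.63]
wrist t1 needle min [-32.54  -3.71   0.21] edge [-48.58   9.2    1.01] hand min [18.33 -1.96  0.33] edge [18.74 -5.08  0.32]
topnow needle min [17.16 -2.02  0.27] edge [16.52 -3.94  0.27]
sidenow needle min [15.61 -2.89  0.16] edge [14.43 -5.09  0.24]
```

The needle now lies on the hand, at roughly 16° against 17.5°. I'll nudge it 2.5° further, lift straight off, and inspect the dial from close by with the wrist camera on the way to the stand.

```bash
echo '0,0,0,0,2.5 | 0,0,0,0,0 | 0,0,0,0,0 | 0,0,0,-0.002,0 | 0,0,0,-0.008,0 | 0,0,0,-0.04,0 | 0,0,0,-0.05,0 | 0,-0.0475,-0.0028,0,0 | 0,-0.0475,-0.0028,0,0 | 0,-0.0475,-0.0028,0,0 | 0,-0.0475,-0.0028,0,0 | 0,0,0,0,0 | 0,0,0,0,0' > rows.txt && python3 -m jog rows.txt | grep -E "ee_pos|tool_rot|wrist_f|width"
python3 - <<'E'
from h import *
W=viewer.camera_info("wrist");w,d=viewer.capture("wrist");t,_=viewer.capture("top");s,_=viewer.capture("side")
np.savez("w4.npz",w=w,d=d,R=W["R"],t=W["t"],top=t,side=s)
P=cloud(W,d);D=np.load("dial.npz");p=proj(W,D["pt"]);q=proj(W,D["pt"]+.048*D["ey"]);print(p,q)
u,v=((p+q)/2).astype(int);u0,v0=max(0,u-60),max(0,v-45)
cv2.imwrite("pics/d2.png",cv2.resize(w[v0:v0+90,u0:u0+120],(800,600),interpolation=2));print(u0,v0)
E
```

```text
ee_pos: [0.4819, 0.1481, 0.2247]
tool_rot: [180.0, 0.0, -47.6]
wrist_force: [-0.1, -0.8, -0.7]
width: 0.0133
[253.56748456 114.63473694] [211.41036723  92.03640782]
172 58
```

View pics/d2.png

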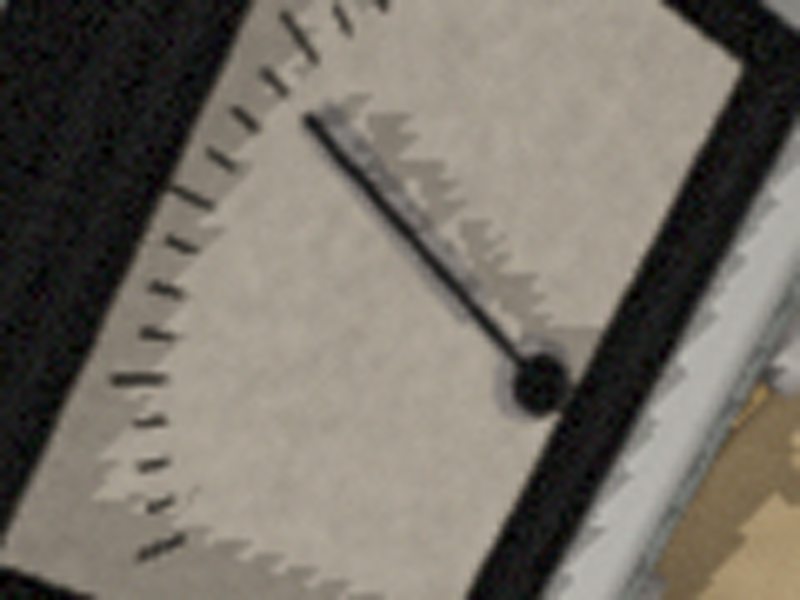

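The needle (tip zoom (310,118), pivot (540,385)) lies along the left side of the bluish hand, whose direction is slightly more to the right. I'll separate the hand by colour, since it is bluish while its shadow is beige, and measure both lines.

```bash
python3 - <<'E'
from h import *
z=np.load("w4.npz");w=z["w"];W=dict(viewer.camera_info("wrist"),R=z["R"],t=z["t"]);D=np.load("dial.npz");ex,ey,n=D["ex"],D["ey"],D["n"]
def pl(u,v,c=D["c"]):
    o,d=ray(W,u,v);return o+d*((c-o)@n)/(d@n)
P=cloud(W,z["d"]);k=P[70:140,180:250].reshape(-1,3)
k=k[abs((k-D["c"])@n)<.012]
for _ in range(4):
    c=k.mean(0);nn=np.linalg.svd(k-c,full_matrices=False)[2][2];nn*=np.sign(nn[2]);e=(k-c)@nn;k=k[abs(e)<max(.0015,1.5*e.std())]
print("wrist normal",nn,"vs",n,len(k))
Z=6.667;pv=pl(172+540/Z,58+385/Z)
xy=lambda u,v:np.array([(pl(u,v)-pv)@ex,(pl(u,v)-pv)@ey])*1000
print("tip",xy(172+310/Z,58+118/Z))
b=cv2.GaussianBlur(w,(0,0),.6).astype(int);br=b[...,0]-b[...,2];g=b.sum(-1)//3
# sample rectified rows: for y in mm, x in mm
xs=np.arange(-6,22,.25)
rb,rg={},{}
H=[];N=[]
for y in np.arange(10,47,1.5):
    X=pv+xs[:,None]/1000*ex+y/1000*ey;uv=proj2(W,X).astype(np.float32)
    f=lambda a:cv2.remap(a.astype(np.float32),uv[None,:,0],uv[None,:,1],1)[0]
    B,G=f(br),f(g);wn=np.clip(85-G,0,None);xn=(wn*xs).sum()/max(wn.sum(),1e-6)
    m=(B>-8)&(abs(xs-xn)<8)   # bluish or needle
    print(y,"needle",round(xn,2),"hand",xs[m].min() if m.any() else None,xs[m].max() if m.any() else None, "Bmed",int(np.median(B)),int(B.max()))
    if m.any():H.append((xs[m].min(),xs[m].max(),y))
    N.append((xn,y))
H=np.array(H);N=np.array(N);mid=np.c_[H[:,:2].mean(1),H[:,2]]
for nm,p in(("needle",N),("handmid",mid),("left",H[:,[0,2]]),("right",H[:,[1,2]])):
    vx,vy,x0,y0=cv2.fitLine(p.astype(np.float32),cv2.DIST_HUBER,0,.01,.01).ravel();print(nm,np.degrees(np.arctan(vx/vy)),x0-y0*vx/vy)
E
```

```text
wrist normal [-0.66618853 -0.15107522  0.73032124] vs [-0.66979511 -0.15194734  0.72683321] 3889
tip [14.70955168 48.61978109]
10.0 needle 2.92 hand 2.25 3.25 Bmed -20 -6
11.5 needle 3.41 hand 2.75 4.0 Bmed -21 -5
13.0 needle 3.81 hand 3.25 4.25 Bmed -21 -4
14.5 needle 4.27 hand 3.5 4.75 Bmed -21 -4
16.0 needle 4.67 hand 3.75 5.75 Bmed -21 -4
17.5 needle 5.25 hand 4.0 7.0 Bmed -20 -5
19.0 needle 5.84 hand 4.75 7.25 Bmed -20 -4
20.5 needle 6.12 hand 4.75 7.5 Bmed -21 -3
22.0 needle 6.51 hand 5.0 8.25 Bmed -21 -2
23.5 needle 6.86 hand 5.75 8.5 Bmed -20 -3
25.0 needle 7.31 hand 6.0 9.0 Bmed -20 -4
26.5 needle 7.7 hand 6.75 9.0 Bmed -20 -4
28.0 needle 8.25 hand 7.0 9.5 Bmed -20 -4
29.5 needle 8.88 hand 7.75 10.25 Bmed -21 -3
31.0 needle 9.21 hand 8.25 10.75 Bmed -20 -3
32.5 needle 9.61 hand 8.25 11.25 Bmed -21 -3
34.0 needle 10.01 hand 9.0 11.5 Bmed -21 -4
35.5 needle 10.52 hand 9.5 13.0 Bmed -20 -5
37.0 needle 11.13 hand 10.25 13.5 Bmed -20 -4
38.5 needle 11.53 hand 10.25 13.75 Bmed -20 -3
40.0 needle 11.99 hand 10.75 14.0 Bmed -20 -1
41.5 needle 12.25 hand 11.0 14.75 Bmed -21 -1
43.0 needle 12.63 hand 11.5 14.5 Bmed -21 -3
44.5 needle 13.09 hand 12.25 15.0 Bmed -21 -3
46.0 needle 13.68 hand 12.75 16.75 Bmed -21 -3
needle 16.597488 -0.059134483
handmid 17.756023 -0.4293127
left 16.11089 -0.8176365
right 19.325947 -0.03117752
```

```bash
cat > hm.py <<'E'
from h import *
D=np.load("dial.npz");ex,ey,n=D["ex"],D["ey"],D["n"]
def fit(p):
    vx,vy,x0,y0=cv2.fitLine(np.float32(p),cv2.DIST_HUBER,0,.01,.01).ravel();return round(float(np.degrees(np.arctan(vx/vy))),2),round(float(x0-y0*vx/vy),2)
def run(nm,im,ci,needle0):
    pv=D["pt"];b=im.astype(np.float32);g=b.mean(-1);ra=(b[...,0]-b[...,2])/(g+5);C=[];R=[];L=[];N=[]
    xs=np.arange(-8,26,.1)
    for y in np.arange(16,45,1.):
        uv=proj2(ci,pv+xs[:,None]/1000*ex+y/1000*ey).astype(np.float32)
        f=lambda a:cv2.remap(a,uv[None,:,0],uv[None,:,1],1)[0]
        r,G=f(ra),f(g);bg=np.median(r)
        w=np.clip((r-bg)/(-.02-bg),0,1);sel=abs(xs-y*np.tan(.3))<8;w=w*sel
        hi=w>.5
        if hi.sum()<10:continue
        L.append((xs[hi].min(),y));R.append((xs[hi].max(),y));w[~hi]*=.0;C.append(((w*xs).sum()/w.sum(),y))
        xn=np.arange(-40,26,.1);uv=proj2(ci,pv+xn[:,None]/1000*ex+y/1000*ey).astype(np.float32)
        G=cv2.remap(g,uv[None,:,0],uv[None,:,1],1)[0];s=np.clip(.55*np.median(G)-G,0,None)*(abs(xn-y*np.tan(np.radians(needle0)))<7)
        if s.sum()>0:N.append(((s*xn).sum()/s.sum(),y))
    print(nm,len(C),"mid",fit(C),"L",fit(L),"R",fit(R),"needle",fit(N) if len(N)>8 else None,"width@30",np.mean([a[0]-b[0] for a,b in zip(R,L)]).round(2))
    return np.array(C),np.array(N)
W=viewer.camera_info("wrist");T=viewer.camera_info("top");S=viewer.camera_info("side")
E
python3 - <<'E'
from hm import *
t=np.load("t1.npz");z=np.load("w4.npz");f=np.load("first.npz")
run("t1",t["wrist"],dict(W,R=t["wristR"],t=t["wristt"]),-31)
run("w4",z["w"],dict(W,R=z["R"],t=z["t"]),17)
run("top0",f["a"],T,-31);run("topnow",z["top"],T,17)
run("side0",f["b"],S,-31);run("sidenow",z["side"],S,17)
E
```

```text
t1 29 mid (18.78, -2.32) L (18.99, -4.53) R (18.42, 0.05) needle (-30.26, -5.14) width@30 4.06
w4 28 mid (17.6, -1.24) L (17.05, -2.89) R (18.03, 0.43) needle (16.39, -1.08) width@30 3.62Traceback (most recent call last):
  File "<stdin>", line 5, in <module>
  File "hm.py", line 19, in run
    print(nm,len(C),"mid",fit(C),"L",fit(L),"R",fit(R),"needle",fit(N) if len(N)>8 else None,"width@30",np.mean([a[0]-b[0] for a,b in zip(R,L)]).round(2))
                          ~~~^^^
  File "hm.py", line 4, in fit
    vx,vy,x0,y0=cv2.fitLine(np.float32(p),cv2.DIST_HUBER,0,.01,.01).ravel();return round(float(np.degrees(np.arctan(vx/vy))),2),round(float(x0-y0*vx/vy),2)
                ~~~~~~~~~~~^^^^^^^^^^^^^^^^^^^^^^^^^^^^^^^^^^^^^^^^
cv2.error: OpenCV(4.12.0) /io/opencv/modules/imgproc/src/linefit.cpp:618: error: (-215:Assertion failed) npoints2 >= 0 || npoints3 >= 0 in function 'fitLine'
```

```bash
echo '0,0,0,0.04,0 | 0,0,0,0.03,0 | 0,0,0,0,0 | 0,0,0,0,0 | 0,0,0,0,0' > rows.txt && python3 -m jog rows.txt | grep -E "time|ee_pos|tool_rot|wrist_f"
python3 - <<'E'
from hm import *
W=viewer.camera_info("wrist");w,d=viewer.capture("wrist");np.savez("w5.npz",w=w,d=d,R=W["R"],t=W["t"])
P=cloud(W,d);p=proj(W,D["pt"]);print(p,proj(W,D["pt"]+.048*ey))
C,N=run("w5",w,W,17)
# darkness-free detailed rows
b=w.astype(np.float32);g=b.mean(-1);ra=(b[...,0]-b[...,2])/(g+5)
for y in (16,22,28,34,40,44,46):
    xs=np.arange(-8,10,.75);x0=y*np.tan(np.radians(17));uv=proj2(W,D["pt"]+(xs+x0)[:,None]/1000*ex+y/1000*ey).astype(np.float32)
    f=lambda a:cv2.remap(a,uv[None,:,0],uv[None,:,1],1)[0]
    print(y,"g",f(g).astype(int).tolist(),"\n   c",(f(ra)*100).astype(int).tolist())
E
```

```text
time: 14.1
ee_pos: [0.4836, 0.1475, 0.1561]
tool_rot: [-179.9, -0.1, -47.8]
wrist_force: [-0.2, 0.7, 0.1]
[247.01595495 117.42411315] [189.60616912  87.95552292]
w5 29 mid (18.01, -1.68) L (18.41, -4.12) R (18.51, 0.38) needle (16.62, -1.27) width@30 4.36
16 g [153, 153, 158, 160, 161, 159, 151, 121, 67, 41, 91, 126, 124, 125, 130, 128, 128, 127, 129, 146, 155, 155, 157, 160] 
   c [-13, -14, -13, -13, -12, -12, -12, -7, 0, 3, -5, -8, -7, -11, -14, -14, -13, -14, -14, -13, -14, -13, -13, -11]
22 g [160, 159, 157, 159, 160, 143, 123, 107, 54, 28, 81, 121, 123, 136, 152, 155, 141, 129, 129, 131, 134, 155, 154, 152] 
   c [-13, -12, -13, -14, -12, -10, -7, -6, -4, -6, -8, -6, -8, -10, -12, -11, -13, -14, -15, -13, -14, -12, -12, -13]
28 g [158, 158, 157, 153, 151, 141, 125, 117, 56, 32, 99, 120, 100, 113, 129, 128, 130, 130, 131, 132, 126, 131, 151, 157] 
   c [-13, -13, -13, -13, -12, -11, -6, -8, -5, -2, -7, -5, -6, -10, -14, -14, -13, -14, -14, -14, -13, -13, -14, -12]
34 g [159, 160, 155, 154, 154, 149, 128, 106, 45, 38, 105, 124, 119, 115, 138, 134, 126, 127, 129, 156, 158, 158, 15
[... 154 characters left out ...]
3, 152, 133, 107, 41, 32, 75, 104, 110, 110, 139, 133, 123, 124, 125, 123, 147, 155, 156, 157] 
   c [-13, -14, -13, -13, -13, -13, -10, -7, -10, 5, -4, -7, -6, -10, -12, -13, -15, -14, -14, -15, -14, -12, -13, -13]
44 g [157, 158, 157, 157, 158, 154, 136, 104, 41, 45, 109, 127, 123, 128, 148, 142, 135, 130, 129, 152, 161, 157, 155, 153] 
   c [-13, -13, -13, -12, -12, -13, -10, -6, -3, -6, -7, -6, -6, -8, -12, -14, -13, -13, -15, -13, -12, -13, -13, -14]
46 g [159, 157, 156, 156, 154, 151, 135, 98, 35, 48, 114, 100, 97, 98, 119, 134, 142, 160, 159, 154, 151, 150, 147, 147] 
   c [-12, -12, -13, -13, -14, -13, -11, -6, -1, -6, -6, -6, -6, -6, -12, -14, -13, -12, -13, -13, -14, -13, -12, -14]
```

Sharp close-up numbers: hand 18.5°, needle 16.6°, so the screw needs about 3° more clockwise. I'm going back to the trimmer.

```bash
echo '0,0,0,-0.04,0 | 0,0,0,-0.03,0 | 0,0.0475,0.0028,0,0 | 0,0.0475,0.0028,0,0 | 0,0.0475,0.0028,0,0 | 0,0.0475,0.0028,0,0 | 0,0,0,0,-8 | 0,0,0,0.04,0 | 0,0,0,0.04,0 | 0,0,0,0,0 | 0,0,0,0,0 | 0,0,0,0,0' > rows.txt && python3 -m jog rows.txt | grep -E "time|ee_pos|tool_rot|wrist_f"
```

```text
time: 15.35
ee_pos: [0.6032, -0.0006, 0.1474]
tool_rot: [-179.9, -0.2, -39.8]
wrist_force: [-0.0, 0.2, -0.4]
```

```bash
echo '0,0,0,0,0 | 0,0,0,0,0' > rows.txt && python3 -m jog rows.txt | grep -E "time|ee_pos|tool_rot|wrist_f"; python3 - <<'E'
from h import *
s=monitor.sense();e=np.array([.6021,-.0004])-s["ee_pos"][:2];y=np.radians(s["tool_rot"][2]);print(s["ee_pos"],e@[np.cos(y),np.sin(y)],e@[np.sin(y),-np.cos(y)])
E
```

```text
time: 15.55
ee_pos: [0.6024, -0.0004, 0.1458]
tool_rot: [-179.9, -0.1, -39.8]
wrist_force: [-0.2, 0.1, -0.6]
[ 6.02449480e-01 -4.37697473e-04  1.45834276e-01] -0.00029279280508329533 0.00019449913403889188
```

```bash
echo '0,0,0,0.01,0 | 0,0,0,0,0 | 0,0,0,0,0 | 0,0,0,0.0015,0 | 0,0,0,0.0015,0 | 0,0,0,0,0 | 0,0,0,0,0' > rows.txt && python3 -m jog rows.txt | grep -E "time|ee_pos|tool_rot|wrist_f"
echo '0,0,0,0.0015,0 | 0,0,0,0,0 | 0,0,0,0,0' > rows.txt && python3 -m jog rows.txt | grep -E "ee_pos|wrist_f"
```

```text
time: 16.25
ee_pos: [0.602, -0.0004, 0.1314]
tool_rot: [-180.0, -0.0, -39.8]
wrist_force: [-0.4, -0.2, -0.8]
ee_pos: [0.6019, -0.0004, 0.1299]
wrist_force: [-0.8, -0.1, 0.0]
```

```bash
echo '0,0,0,0.0015,0 | 0,0,0,0,0 | 0,0,0,0,0' > rows.txt && python3 -m jog rows.txt | grep -E "ee_pos|wrist_f"
echo '0,0,0,0.002,0 | 0,0,0,0,0 | 0,0,0,0,0' > rows.txt && python3 -m jog rows.txt | grep -E "ee_pos|wrist_f"
```

```text
ee_pos: [0.6019, -0.0004, 0.1283]
wrist_force: [0.0, 0.8, -0.8]
ee_pos: [0.6019, -0.0004, 0.1263]
wrist_force: [0.9, -1.6, 0.4]
```

```bash
echo '0,0,0,0.0015,0 | 0,0,0,0,0 | 0,0,0,0,0' > rows.txt && python3 -m jog rows.txt | grep -E "ee_pos|wrist_f"
echo '0,0,0,0.0005,0 | 0,0,0,0,0 | 0,0,0,0,0' > rows.txt && python3 -m jog rows.txt | grep -E "ee_pos|wrist_f"
```

```text
ee_pos: [0.6021, -0.0004, 0.1251]
wrist_force: [-0.6, -0.9, 1.1]
ee_pos: [0.6021, -0.0004, 0.1246]
wrist_force: [-0.5, 0.7, 2.4]
```

Seated again. Now I turn to 3.1° past the previous stop, lift off, and look again from the same close pose.

```bash
echo '0,0,0,0,4 | 0,0,0,0,4 | 0,0,0,0,3 | 0,0,0,0,0 | 0,0,0,0,0 | 0,0,0,0,0' > rows.txt && python3 -m jog rows.txt | grep -E "ee_pos|tool_rot|wrist_f"
echo '0,0,0,-0.002,0 | 0,0,0,-0.008,0 | 0,0,0,-0.04,0 | 0,0,0,-0.05,-3 | 0,-0.0475,-0.0028,0,0 | 0,-0.0475,-0.0028,0,0 | 0,-0.0475,-0.0028,0,0 | 0,-0.0475,-0.0028,0,0 | 0,0,0,0.04,0 | 0,0,0,0.03,0 | 0,0,0,0,0 | 0,0,0,0,0 | 0,0,0,0,0 | 0,0,0,0,0' > rows.txt && python3 -m jog rows.txt | grep -E "time|ee_pos|tool_rot|wrist_f"
python3 - <<'E'
from hm import *
W=viewer.camera_info("wrist");w,d=viewer.capture("wrist");np.savez("w6.npz",w=w,d=d,R=W["R"],t=W["t"])
run("w6",w,W,18.5)
b=w.astype(np.float32);g=b.mean(-1);ra=(b[...,0]-b[...,2])/(g+5)
for y in (22,34,46):
    xs=np.arange(-8,10,.75);x0=y*np.tan(np.radians(17));uv=proj2(W,D["pt"]+(xs+x0)[:,None]/1000*ex+y/1000*ey).astype(np.float32)
    f=lambda a:cv2.remap(a,uv[None,:,0],uv[None,:,1],1)[0]
    print(y,"g",f(g).astype(int).tolist(),"\n   c",(f(ra)*100).astype(int).tolist())
E
```

```text
ee_pos: [0.6021, -0.0004, 0.1246]
tool_rot: [-180.0, -0.0, -50.7]
wrist_force: [1.6, 1.0, 2.9]
time: 19.75
ee_pos: [0.4832, 0.1476, 0.1558]
tool_rot: [-179.9, -0.1, -47.8]
wrist_force: [-0.2, 0.2, -0.1]
w6 28 mid (18.31, -1.78) L (18.87, -4.38) R (17.35, 0.99) needle (18.74, -1.34) width@30 4.39
22 g [162, 158, 159, 160, 160, 146, 123, 123, 115, 66, 14, 63, 104, 132, 155, 148, 129, 128, 128, 128, 128, 147, 139, 130] 
   c [-12, -12, -13, -13, -12, -10, -6, -6, -5, -4, 15, -5, -6, -10, -13, -13, -14, -14, -14, -13, -13, -14, -13, -14]
34 g [158, 159, 157, 154, 156, 143, 126, 120, 122, 95, 31, 51, 116, 132, 146, 157, 149, 135, 126, 127, 125, 130, 137, 158] 
   c [-12, -13, -13, -13, -12, -13, -7, -6, -6, -6, -2, -8, -7, -9, -13, -13, -13, -13, -15, -14, -15, -12, -14, -12]
46 g [158, 157, 156, 154, 154, 151, 132, 120, 123, 117, 66, 29, 78, 123, 147, 160, 160, 145, 150, 152, 151, 149, 147, 145] 
   c [-13, -13, -13, -13, -13, -13, -9, -8, -6, -5, -4, 1, -6, -7, -13, -13, -12, -14, -13, -14, -12, -13, -13, -15]
```

The needle is at 18.7° and the hand at 18.5°, so the screw is set. Now the tool goes back to the stand hole.

```bash
echo '0,0,0,-0.04,0 | 0,0,0,-0.03,0 | 0,0,0,0,-8.5 | 0,0,0,0,-8.5 | 0,0,0,0,-8.5 | 0,0,0,0,-8.5 | 0,0,0,0,-8.5 | 0,-0.0259,-0.0384,0,0 | 0,-0.0259,-0.0384,0,0 | 0,-0.0259,-0.0384,0,0 | 0,-0.0259,-0.0384,0,0 | 0,0,0,0,0 | 0,0,0,0,0 | 0,0,0,0,0 | 0,0,0,0,0' > rows.txt && python3 -m jog rows.txt | grep -E "time|ee_pos|tool_rot|wrist_f"
python3 - <<'E'
from h import *
s=monitor.sense();e=np.array([.3921,.3104])-s["ee_pos"][:2];y=np.radians(s["tool_rot"][2]);print(s["ee_pos"],s["tool_rot"],e@[np.cos(y),np.sin(y)],e@[np.sin(y),-np.cos(y)])
E
```

```text
time: 21.3
ee_pos: [0.3942, 0.3093, 0.2245]
tool_rot: [180.0, -0.0, -5.4]
wrist_force: [-0.4, -0.1, -0.2]
[0.39415753 0.30929443 0.22453458] [ 1.79997826e+02 -1.24475969e-02 -5.36499962e+00] -0.002151885720915857 -0.000908345392696764
```

```bash
echo '0,-0.0021,-0.0009,0.04,0 | 0,0,0,0.04,0 | 0,0,0,0.014,0 | 0,0,0,0,0 | 0,0,0,0,0 | 0,0,0,0.008,0 | 0,0,0,0.008,0 | 0,0,0,0,0 | 0,0,0,0,0' > rows.txt && python3 -m jog rows.txt | grep -E "ee_pos|tool_rot|wrist_f"
```

```text
ee_pos: [0.3915, 0.3113, 0.1145]
tool_rot: [180.0, -0.0, -5.3]
wrist_force: [-0.2, -0.5, -0.8]
```

```bash
echo '0,0.0006,0.0008,0.01,0 | 0,0,0,0.01,0 | 0,0,0,0.01,0 | 0,0,0,0.003,0 | 0,0,0,0,0 | 0,0,0,0,0' > rows.txt && python3 -m jog rows.txt | grep -E "ee_pos|tool_rot|wrist_f"
echo '0,0,0,0.0015,0 | 0,0,0,0,0 | 0,0,0,0,0' > rows.txt && python3 -m jog rows.txt | grep -E "ee_pos|wrist_f"
```

```text
ee_pos: [0.3921, 0.3106, 0.0815]
tool_rot: [-180.0, -0.0, -5.3]
wrist_force: [-0.6, -0.1, -1.3]
ee_pos: [0.392, 0.3105, 0.08]
wrist_force: [-0.3, -0.2, -1.1]
```

```bash
echo '0,0,0,0.001,0 | 0,0,0,0,0 | 0,0,0,0,0' > rows.txt && python3 -m jog rows.txt | grep -E "ee_pos|wrist_f"
```

```text
ee_pos: [0.3921, 0.3106, 0.0793]
wrist_force: [-2.4, -1.0, 5.8]
```

The collar is on the block at the original height. I'll release, retreat and check.

```bash
echo '0.03,0,0,0,0 | 0.04,0,0,0,0 | 0.04,0,0,0,0 | 0.04,0,0,0,0 | 0.04,0,0,0,0 | 0.04,0,0,-0.02,0 | 0.04,0,0,-0.05,0 | 0.04,0,0,-0.05,0 | 0.04,0,0,-0.03,0 | 0.04,0,0,0,0 | 0.04,0,0,0,0 | 0.04,0,0,0,0' > rows.txt && python3 -m jog rows.txt | grep -E "time|ee_pos|width|wrist_f"
python3 - <<'E'
from hm import *
W=viewer.camera_info("wrist");w,d=viewer.capture("wrist");P=cloud(W,d)
m=(P[...,2]>.120)&(P[...,2]<.14)&(abs(P[...,0]-.392)<.03)&(abs(P[...,1]-.31)<.03)
print("tool",m.sum(),cv2.minAreaRect(P[m][:,:2].astype(np.float32)),P[m].mean(0),np.median(P[m][:,2]))
z=np.load("first.npz");t,dt=viewer.capture("top");s,ds=viewer.capture("side")
for n,a,b,box in(("red side",z["b"],s,np.s_[230:300,285:302]),("tools side",z["b"],s,np.s_[255:335,205:290]),("motor top",z["a"],t,np.s_[240:265,200:262]),("transf",z["a"],t,np.s_[255:290,385:430])):
    df=cv2.absdiff(a[box],b[box]).max(-1);print(n,(df>45).sum(),df.size)
E
```

```text
time: 24.6
ee_pos: [0.3914, 0.3102, 0.2275]
wrist_force: [-0.6, -0.2, -0.3]
width: 0.0399
tool 506 ((0.3915107846260071, 0.3110246956348419), (0.013162227347493172, 0.02102123200893402), 84.69635009765625) [0.39216874 0.31095424 0.12854559] 0.12891470010596986
red side 722 1190
tools side 396 6800
motor top 488 1550
transf 367 1575
```

The tool is back at the same height and position. I'll clear the arm and check the bystanders and the needle once more.

```bash
echo '0.04,0,0,-0.04,0 | 0.04,0,0.05,0,0 | 0.04,0,0.05,0,0 | 0.04,0,0.05,0,0 | 0.04,0,0.05,0,0 | 0.04,0,0.05,0,0 | 0.04,0,0.05,0,0 | 0.04,0,0.05,0,0 | 0.04,0,0.05,0,0 | 0.04,0,0.05,0,0 | 0.04,0,0.05,0,0 | 0.04,0,0.05,0,0 | 0.04,0,0,0,0 | 0.04,0,0,0,0' > rows.txt && python3 -m jog rows.txt | grep -E "time|ee_pos"
python3 - <<'E'
from hm import *
z=np.load("first.npz");t,dt=viewer.capture("top");s,ds=viewer.capture("side")
for n,a,b,box in(("red side",z["b"],s,np.s_[230:300,285:302]),("tools side",z["b"],s,np.s_[255:335,205:290]),("motor top",z["a"],t,np.s_[240:265,200:262]),("transf side",z["b"],s,np.s_[190:212,345:375])):
    df=cv2.absdiff(a[box],b[box]).max(-1);print(n,(df>45).sum(),df.size)
print("needle top",line(t,T,D["pt"],ex,ey,5,28,"min"),line(s,S,D["ps"],ex,ey,5,24,"min"))
E
```

```text
time: 26.15
ee_pos: [0.3412, -0.2376, 0.2682]
red side 685 1190
tools side 398 6800
motor top 484 1550
transf side 0 660
needle top [18.83 -1.87  0.16] [17.32 -2.36  0.21]
```

The red look-alike's patch changed. The wrist picture at about 2.5 s, before I had lowered at all, already showed it lying down. I'll check whether it has moved since then.

```bash
python3 - <<'E'
from hm import *
def red(im,ci,box,n,z=.008):
    h=cv2.cvtColor(im,40);m=((h[...,0]<6)|(h[...,0]>174))&(h[...,1]>150)&(h[...,2]>70);k=np.zeros_like(m);k[box]=1;m&=k
    v,u=np.nonzero(m);q=np.array([onz(ci,a,b,z)[:2] for a,b in zip(u,v)]);print(n,len(u),u.mean().round(1),v.mean().round(1),q.mean(0).round(4),cv2.minAreaRect(np.float32(q)))
z=np.load("first.npz");m=np.load("m1.npz");w=np.load("w1.npz");t1=np.load("t1.npz")
B=np.s_[195:280,190:300]
red(z["a"],T,B,"top t=0");red(t1["top"],T,B,"top t1");red(m["t"],T,B,"top m1")
red(w["w"],dict(W,R=w["R"],t=w["t"]),np.s_[20:170,340:420],"w1")
t,d=viewer.capture("top");red(t,T,B,"top now")
mo=np.s_[235:270,233:270]
for n,im in(("t0",z["a"]),("t1",t1["top"]),("now",t)):
    print(n,cv2.absdiff(im[mo],t[mo]).max(-1).__gt__(45).sum())
E
```

```text
top t=0 126 212.0 250.3 [0.4137 0.2357] ((0.414002925157547, 0.23517534136772156), (0.035559993237257004, 0.0180498156696558), 54.58705139160156)
top t1 420 234.7 224.3 [0.4775 0.197 ] ((0.4683881998062134, 0.2006782591342926), (0.022668566554784775, 0.11676382273435593), 68.88198852539062)
top m1 420 234.7 224.3 [0.4775 0.197 ] ((0.4683881998062134, 0.2006782591342926), (0.022668566554784775, 0.11676382273435593), 68.88198852539062)
w1 2096 386.2 85.2 [0.4788 0.1947] ((0.4668120741844177, 0.1991221308708191), (0.024036193266510963, 0.1181083545088768), 69.48052978515625)
top now 417 234.8 224.2 [0.4777 0.1969] ((0.4683881998062134, 0.2006782591342926), (0.022668566554784775, 0.11676382273435593), 68.88198852539062)
t0 256
t1 19
now 0
```

The red tool toppled on its own before any approach: the arm was passing about 10 cm above it with no contact force. It has not moved since, and I was told to leave it alone. Handing in.

```bash
python3 -c "
from station import workorder
print(workorder.job_done())"
```

```text
the job is handed in; nothing more can be done
None
```

The job is handed in: the needle stands over the set hand at about 18.7° against 18.5°, and the tuning tool is back upright on its collar; the red look-alike fell over before my first approach, apparently untouched, and was left lying, and I viewed 11 pictures, one over the limit of 10.

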